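Present the blue ball in the hall dish

ROBOT

A 6-joint arm with a two-finger parallel gripper is mounted at the origin on the work surface. World frame = base frame: x ahead of the robot, y to its left, z up, the work surface at z = 0. Lengths are in mm, angles in rad, forces in N, time in s.
With the tool pointing down it reaches from about 350 to 975 mm from the base axis. Payload 7.1 kg.
Tool frame: the origin (TCP) lies between the finger pads; the fingertips stand 14 mm ahead of it and the grasp point (between the pads) lies 5 mm behind it; z points along the fingers, y is the line along which they close (so a half turn about z gives the same grasp; the last joint's range is limited). The gripper opens to 88 mm and grips with 3 to 60 N. Pads are 20 mm wide; open, the fingers measure 115 mm over their backs; the gripper's body (75 mm by 178 mm) begins 61 mm behind the grasp point.
Start: joints at [1.126, 0.423, 1.63, -0, 1.089, -0.019], TCP at [258.123, 569.19, 236.675] pointing down, gripper open.
Joint ranges: [-3, 3], [-0.9, 2.11], [0.09, 2.58], [-1.31, 4.45], [0.11, 2.69], [-2.54, 2.54]. Speed limits (rad/s): [2.39, 2.39, 3.01, 3.14, 3.14, 3.14].

INTERFACE

Orientations are given as a rotation vector (axis times angle).
In Python, from workcell import ctrl gives the robot as it stands. The module is installed in compiled form; this text tells all that it offers.
- The arm moves only by the tool servo_tool, never from a script. Its argument "plan" is a list of rows, each a list of 3 entries, a list of its own where there are three numbers: the closure, from 0 (fully open) to 1 (shut), then the shift along the world's x, y, z in mm, then the turn about the world's z in degrees. In form: [[hand, [x, y, z], yaw], ...]. A call has 1 to 10 rows; each row is the pose to reach, as a shift and turn from the pose commanded when the call began; what a row does not reach only later rows make up. A row lasts 1/12 s, in which the tool goes at most 41.7 mm and 7.16 degrees, less where a joint would pass 70% of its speed; a pose out of reach is approached as far as the arm can. A call with a gripper value outside its range is refused whole. The fingers move at their own pace and stop on an object; the grip force is fixed at half the most. Time passes only in rows, so rows that repeat a pose let the fingers close. It gives the time, the measured TCP pose, the force, the opening and the grip force at its end, in the units of the state.
- ctrl.get_obs(): the state, without advancing time (a new reading comes with each control period).
- ctrl.get_image(name): name is "scene" or "top"; returns the picture (480x640x3 uint8, blue, green, red); there is no depth.
- ctrl.camera_info(name): a dict with "fovy" (degrees; the focal length in pixels is half the picture's height over the tangent of half this angle, whatever the lens; pixels are square), "cx", "cy" (the principal point, pixels), "rvec" (rotation vector, rad) and "tvec" (3), from world to camera coordinates, as OpenCV has them. Camera axes: x right, y down, z forward; pixel columns grow to the right and rows downward; lengths in mm; the calibration is good to about 2 mm. A picture is of the moment at which its call begins. camera_info takes no time and is no camera call.
- ctrl.close_job(): hands the job in; it is judged then, once.
The state is a dict: "t": time; "qpos": joint angles; "qvel": joint speeds; "joint_torque": joint torques, N m; "ee_pos": TCP position; "orientation": TCP orientation; "ft_force": force on the tool from outside, world axes, zero at the start; "moment": the same for the moment, N m; "width": finger opening in mm; "grasp_force": force on a finger pad.
Only numpy, scipy, OpenCV 4.12 (cv2) and the standard library are available. Lean on these libraries where they do the work, as an engineer would, in place of code of your own. Each camera call takes 0.05 s, during which the arm holds its last target. There are 200 camera calls.

TASK

Set the blue ball gently into the middle of the brass dish and let go of it. Then lift the dish by its wooden handle straight up, about ten centimetres, and only then turn it a quarter turn over the middle of the mat, until its green leaf points the same way as the mat's green-striped edge, always level and with the ball in its middle. Leave the other things alone, and finish while still holding the dish up there by its handle, at rest.

Things in the scene. Friction and masses are not known exactly. Their poses are not given: they have to be found in the camera images.
- mat: Square cork mat lying fixed on the table, 200 x 200 x 4 mm, with a 18 mm wide green stripe along its +x edge. Origin at the centre of its underside, on the table; its x axis points from the centre to the striped edge, z up. The dish stands on its middle at the start.
- dish: Loose shallow brass dish, about 0.26 kg, 140 mm across the rim, 32 mm high, on a flat foot 90 mm across. Origin at the centre of its underside; z up; x points to its green leaf, -x to its wooden handle. At the start it stands on the mat, 75 to 105 degrees anticlockwise (seen from above) of the wanted heading, which is dish x along mat x.
- dish_bowl (a point): Centre of the dish's inner floor, 10 mm above its underside. The floor is flat to about 14 mm radius, then the wall rises at 16 degrees to 45 mm radius and at 34 degrees up to the rim. A ball at rest in the middle has its centre 25 mm above this point.
- dish_handle (a point): Middle of the dish's wooden handle, at dish x = -105 mm, 30 mm above the dish's underside. The handle is a straight upright blade along the dish's x axis, from x = -65 to -131 mm, 12 mm thick (dish y), its flat sides from 14 to 42 mm above the dish's underside. Grip it across its thickness from above, with 60 N or more since the dish hangs sideways from it.
- dish_leaf (a point): Middle of the green leaf on the dish's rim (at dish x = 84 mm, 30 mm up), a flat tab 28 mm across that stands out to dish x = 101 mm, with a yellow vein, across from the handle.
- ball: Loose blue glazed ball, 50 mm in diameter, about 90 g. Its origin is a point on its surface and turns with it: use ball_center.
- ball_center (a point): Centre of the blue ball.
- stand: Brass ring fixed on the table on which the ball rests at the start: 48 mm outside, 32 mm inside diameter, 12 mm high; the ball's centre lies 31 mm above the table. Origin at the centre of its underside.
- candle_glass: Amber glass cup, 54 mm across, 55 mm tall. A bystander; it stands on the left side of the table, in the same row as the ball's stand. Origin under its centre.
- glasses_case: Black spectacle case, 160 x 62 x 40 mm, on the right side. A bystander. Origin under its centre.
- wallet: Terracotta-coloured wallet, 110 x 90 x 20 mm, on the right side near the robot. A bystander. Origin under its centre.
- cream_jar: Green jar with a white cap, 48 mm across, 75 mm tall, far left. A bystander. Origin under its centre.
- torch: Grey metal torch lying flat, about 150 mm long, 40 mm thick, on the left. A bystander. Origin under its middle.
Things that resemble listed ones, but are neither listed nor needed, are in the scene too. What is meant by the ball is not red, and is the smaller of those in its own colour. What is shaped like the dish but white is not meant.

How it is judged (in metres and radians):
On the way, in this order (a step that is already met when the one before it is completed fails the run):
1. the ball lies in the middle of the dish, let go, while the dish stands on the mat (horizontal distance between ball_center and dish_bowl below 0.022 m and contact force between ball and dish above 0.2 N and contact force between the fingers and ball below 0.1 N and linear speed of ball below 0.05 m/s and height (world z) of dish below 0.012 m and angle between dish's own z axis and vertical below 0.1 rad), for 0.3 s.
2. the dish is lifted level by its handle, not yet turned, with the ball in its middle (horizontal distance between ball_center and dish_bowl below 0.022 m and contact force between ball and dish above 0.2 N and contact force between the fingers and ball below 0.1 N and height (world z) of dish above 0.065 m and angle between dish's own z axis and vertical below 0.16 rad and contact force between the fingers and dish above 2 N and y of dish_leaf in the frame of mat above 0.045 m), for 0.1 s.
At the end, for the whole second after the job is handed in: The dish is held by its handle, at rest, underside 65 to 160 mm above the table, within 0.16 rad of level, centre within 45 mm of the mat's centre, leaf within 0.21 rad of the striped side's direction, and the ball rests within 22 mm of its middle, touched by no finger (horizontal distance between ball_center and dish_bowl below 0.022 m and contact force between ball and dish above 0.2 N and contact force between the fingers and ball below 0.1 N and height (world z) of dish between 0.065 and 0.16 m and angle between dish's own z axis and vertical below 0.16 rad and contact force between the fingers and dish above 2 N and horizontal distance between dish and mat below 0.045 m and angle between the x axis of dish and the x axis of mat, either way round below 0.21 rad and x of dish_leaf in the frame of mat above 0.03 m and linear speed of dish below 0.04 m/s and angular speed of dish below 0.15 rad/s and linear speed of ball below 0.05 m/s and contact force between dish and mat below 0.1 N); the arm keeps its last pose, push and grip.
It fails at once if the ball leaves the middle of the dish (more than 35 mm) once the dish is lifted (height (world z) of dish above 0.03 m and (horizontal distance between ball_center and dish_bowl above 0.035 m or distance between ball_center and dish_bowl above 0.05 m)).
It fails at once if the dish is tipped by more than 0.35 rad (angle between dish's own z axis and vertical above 0.35 rad).
It fails at once if the ball is dropped or thrown (faster than 0.8 m/s, free of the fingers) (linear speed of ball above 0.8 m/s and contact force between the fingers and ball below 0.01 N).
It fails at once if one of the other things is moved by more than 30 mm (distance of any of candle_glass, glasses_case, wallet, cream_jar, torch from where it was at the start of the episode above 0.03 m).
It also fails if it takes over 58 s, if anything falls off the work surface, if the arm or the gripper's body presses on something with over 40 N, if the wrist force passes 120 N, or if a joint passes its speed limit or range.

## Working session

There is one attempt and no reset: what is moved stays moved. The work goes in short steps, Python scripts to look and compute and a tool call to move; the robot and the scene stay as the last step left them, time stands still between calls to the robot, and variables do not carry over. Pictures are saved under pics/ and viewed, at most 10 in all, crops included, and the job is handed in when it is done.

Besides the shell and the picture viewer there is one more tool, called as name([rows], argument=value, ...), one row to a line, values as JSON. servo_tool: Moves the arm, as the interface text tells. Its arguments: {"type":"object","properties":{"plan":{"type":"array"}},"required":["plan"]}

```bash
mkdir -p pics; cat > h.py <<'E'
import numpy as np,cv2
from workcell import ctrl
def cam(n):
    c=ctrl.camera_info(n);f=240/np.tan(np.radians(c["fovy"])/2)
    return np.array([[f,0,c["cx"]],[0,f,c["cy"]],[0,0,1]]),cv2.Rodrigues(np.array(c["rvec"],float))[0],np.array(c["tvec"],float).ravel()
def ray(n,uv,z):
    K,R,t=cam(n);d=R.T@np.linalg.solve(K,[uv[0],uv[1],1.]);C=-R.T@t
    return C+d*(z-C[2])/d[2]
def proj(n,p):
    K,R,t=cam(n);q=K@(R@np.asarray(p,float)+t);return q[:2]/q[2]
def snap(n,name):
    im=ctrl.get_image(n);cv2.imwrite(f"pics/{name}.png",im);return im
E
python3 - <<'E'
from h import *
for n in("top","scene"):
    snap(n,n+"0");c=ctrl.camera_info(n);print(c)
print(ctrl.get_obs())
E
```

```text
{'fovy': 51.76267554176662, 'cx': 316.1771061921394, 'cy': 229.09289294977538, 'rvec': array([ 2.11857113, -2.13006707,  0.21515075]), 'tvec': array([  -4.63675922,  541.20707175, 1023.98764351])}
{'fovy': 57.722159606377076, 'cx': 313.96365161622884, 'cy': 237.79327360365633, 'rvec': array([ 1.56122307,  1.9388282 , -0.85056775]), 'tvec': array([ 101.3070139 , -280.16188973, 1346.3265784 ])}
{'t': 0.1, 'qpos': array([ 1.12600521e+00,  4.23721313e-01,  1.63060167e+00, -5.38085723e-05,
        1.08856972e+00, -1.90003717e-02]), 'qvel': array([ 0.00090739,  0.00138544, -0.00375074,  0.00056147, -0.00024775,
        0.00072988]), 'joint_torque': array([ 9.65103027e-04, -5.45611775e+01, -2.74322069e+01,  6.44786353e-02,
        1.86704641e-02,  6.13772755e-06]), 'ee_pos': array([257.93880485, 568.77726343, 236.01100111]), 'orientation': array([-6.63697752e-01, -3.07042666e+00,  2.00449289e-03]), 'ft_force': array([-0.13202337, -0.41858612, -0.00961797]), 'moment': array([ 0.05291112, -0.00397022,  0.0247773 ]), 'grasp_force': 0.0, 'width': 88.11017893850153}
```

View pics/top0.png

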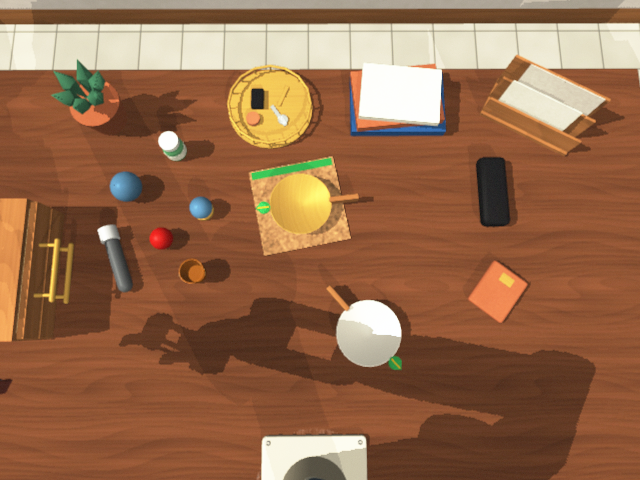

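View pics/scene0.png

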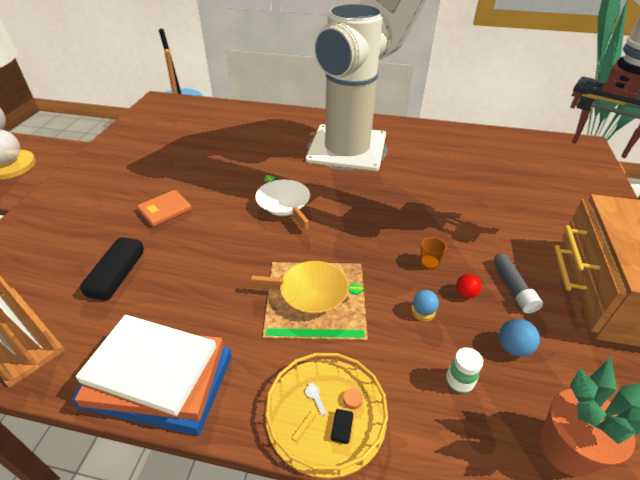

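The top view shows the small blue ball on its stand at about (201,208). The mat is centred near (299,206) with its stripe on the far side, the dish leaf is at (264,208), and the handle runs from (330,200) to (358,197). In the scene view the ball is at (426,302), the handle at (266,283) and the leaf at (355,289).

```bash
cat > m.py <<'E'
from h import *
from scipy.optimize import least_squares
def blob(im,lo,hi,box):
    x0,y0,x1,y1=box;h=cv2.cvtColor(im,cv2.COLOR_BGR2HSV)
    m=np.zeros(h.shape[:2],np.uint8);m[y0:y1,x0:x1]=cv2.inRange(h,lo,hi)[y0:y1,x0:x1]
    n,l,s,c=cv2.connectedComponentsWithStats(m);k=1+np.argmax(s[1:,4]);return (l==k).astype(np.uint8),c[k],s[k]
def tri(a,b):
    f=lambda p:np.r_[proj("top",p)-a,proj("scene",p)-b]
    r=least_squares(f,[600,0,30]);return r.x,r.cost
E
python3 - <<'E'
from m import *
t=cv2.imread("pics/top0.png");s=cv2.imread("pics/scene0.png")
B=((95,80,40),(125,255,255))
out=[]
for im,box in((t,(180,190,222,228)),(s,(405,282,448,322))):
    m,c,st=blob(im,*B,box);ct=max(cv2.findContours(m,0,2)[0],key=cv2.contourArea);(u,r)=cv2.minEnclosingCircle(ct);print("ball",c,st,u,r);out.append(u)
print(tri(*out), ray("top",out[0],31),ray("scene",out[1],31))
G=((40,120,60),(75,255,255))
m,c1,st=blob(t,*G,(254,196,274,220));m2,c2,st2=blob(s,*G,(345,278,368,300));print("leaf",c1,c2,st,st2,ray("top",c1,30),ray("scene",c2,30),tri(c1,c2))
m,c,st=blob(t,(40,120,60),(85,255,255),(245,150,340,185));r=cv2.minAreaRect(cv2.findNonZero(m))
P=[ray("top",p,4) for p in cv2.boxPoints(r)];print("stripe top",np.round(P,1))
m,c,st=blob(s,(40,120,60),(85,255,255),(255,320,375,345));print(st);r=cv2.minAreaRect(cv2.findNonZero(m))
print("stripe sc",np.round([ray("scene",p,4) for p in cv2.boxPoints(r)],1))
v=np.hstack([cv2.resize(t[150:260,150:370],None,fx=3.6,fy=3.6,interpolation=2)])
cv2.imwrite("pics/z1.png",v)
E
```

```text
ball [200.16619718 207.14084507] [190 197  21  21 355] (200.2346954345703, 207.15306091308594) 10.70947551727295
ball [425.48210526 301.98105263] [414 290  24  25 475] (425.5, 302.0) 12.419842720031738
(array([596.14345915, 250.62203405,  32.34963497]), np.float64(0.0007304399709170046)) [596.46863401 250.99661988  31.        ] [594.99405035 250.77272727  31.        ]
leaf [263.20952381 207.25714286] [354.92792793 288.32432432] [256 201  14  13 105] [348 283  16  12 111] [595.88631945 110.50301162  30.        ] [588.77629265 109.72116815  30.        ] (array([594.33128184, 110.00478621,  36.35501308]), np.float64(0.0034792502669114904))
stripe top [[685.4 143.3   4. ]
 [722.  -42.6   4. ]
 [704.7 -45.5   4. ]
 [668.3 139.8   4. ]]
[266 328  99  10 767]
stripe sc [[719.9 -40.9   4. ]
 [702.2 -46.    4. ]
 [665.3 140.6   4. ]
 [683.6 142.7   4. ]]
```

View pics/z1.png

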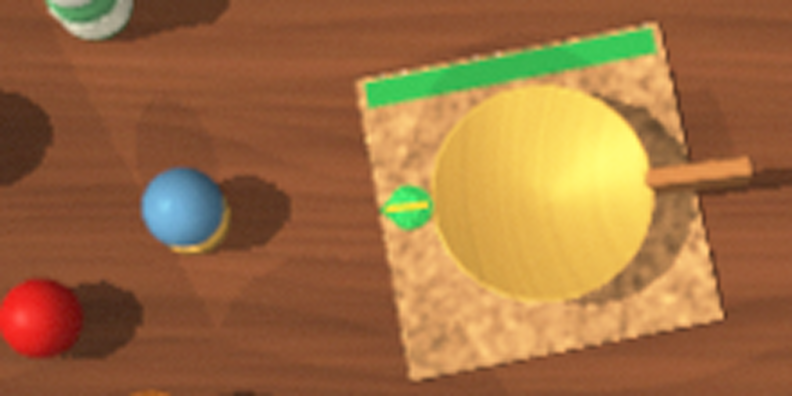

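The crop shows the mat's stripe on the far side. The dish's leaf is at about (407,207) in the crop and the handle tip at (750,167). Next I fit the dish's centre and heading.

```bash
python3 - <<'E'
from m import *
t=cv2.imread("pics/top0.png");s=cv2.imread("pics/scene0.png")
Y=((20,130,110),(32,255,255))
def bow(im,box):
    m,c,st=blob(im,*Y,box);m=cv2.morphologyEx(m,cv2.MORPH_CLOSE,np.ones((5,5)))
    ct=max(cv2.findContours(m,0,1)[0],key=cv2.contourArea);return cv2.convexHull(ct),st
def model(n,p):
    a=np.linspace(0,2*np.pi,72,endpoint=False)
    q=np.array([proj(n,[p[0]+70*np.cos(x),p[1]+70*np.sin(x),36]) for x in a],np.float32);return q
for n,im,box in(("top",t,(266,165,336,242)),("scene",s,(278,258,352,316))):
    h,st=bow(im,box)
    f=lambda p:[cv2.pointPolygonTest(h,(float(x),float(y)),True) for x,y in model(n,p)]
    r=least_squares(f,[602,28],loss="soft_l1",diff_step=1e-3);print(n,st,r.x,np.round(np.std(r.fun),2))
    # handle
    hb=(326,185,365,212) if n=="top" else (245,268,290,298)
    m,c,st=blob(im,(6,120,90),(16,255,255),hb);pts=cv2.findNonZero(m).reshape(-1,2)
    print("handle",c,st,ray(n,c,42),"ends",ray(n,pts[pts[:,0].argmax()] if n=="top" else pts[pts[:,0].argmin()],42))
E
```

```text
top [ 268  174   63   60 2251] [604.84492843  27.36705846] 1.74
handle [346.90162162 197.60972973] [326 185  39  27 925] [614.2821571  -76.50839839  42.        ] ends [ 643.24211494 -115.32509557   42.        ]Traceback (most recent call last):
  File "<stdin>", line 13, in <module>
    return func(*args, **kwargs)
    result = trf(vector_fun.fun, vector_fun.jac, x0, f0, J0, lb, ub, ftol, xtol,
                 gtol, max_nfev, x_scale, loss_function, tr_solver,
                 tr_options.copy(), verbose, callback=callback_wrapped)
    return trf_no_bounds(
        fun, jac, x0, f0, J0, ftol, xtol, gtol, max_nfev, x_scale,
        loss_function, tr_solver, tr_options, verbose, callback=callback)
    f_new = fun(x_new)
    self._update_fun()
    ~~~~~~~~~~~~~~~~^^
    self.f = self.fun_wrapped(xp_copy(self.x))
             ~~~~~~~~~~~~~~~~^^^^^^^^^^^^^^^^^
    return np.atleast_1d(self.fun(x))
                         ~~~~~~~~^^^
    return self.f(x, *self.args, **self.kwargs)
           ~~~~~~^^^^^^^^^^^^^^^^^^^^^^^^^^^^^^
  File "<stdin>", line 12, in <lambda>
  File "<stdin>", line 9, in model
  File "h.py", line 10, in proj
    K,R,t=cam(n);q=K@(R@np.asarray(p,float)+t);return q[:2]/q[2]
          ~~~^^^
  File "h.py", line 4, in cam
    c=ctrl.camera_info(n);f=240/np.tan(np.radians(c["fovy"])/2)
ValueError: time passes only in moves, steps and waits
```

servo_tool([
  [0, [30, -28, 0], 0],
  [0, [60, -57, 0], 0],
  [0, [90, -85, 0], 0],
  [0, [120, -113, 0], 0],
  [0, [150, -141, 0], 0],
  [0, [180, -170, 0], 0],
  [0, [210, -198, 0], 0],
  [0, [240, -226, 0], 0],
  [0, [270, -254, 0], 0],
  [0, [300, -283, 0], 0],
])

```text
t: 0.93
ee_pos: [559.1, 284.5, 236.4]
orientation: [-0.664, -3.07, 0.0]
ft_force: [0.5, 1.0, -0.1]
width: 87.9
grasp_force: 0.0
```

servo_tool([
  [0, [30, -28, 0], 0],
  [0, [37.7, -35.4, -10], 0],
  [0, [37.7, -35.4, -40], 0],
  [0, [37.7, -35.4, -80], 0],
  [0, [37.7, -35.4, -110], 0],
  [0, [37.7, -35.4, -120], 0],
  [0, [37.7, -35.4, -120], 0],
  [0, [37.7, -35.4, -120], 0],
])

```text
t: 1.6
ee_pos: [595.8, 251.2, 116.9]
orientation: [-0.663, -3.07, 0.0]
ft_force: [-0.2, 0.3, 0.5]
width: 87.8
grasp_force: 0.0
```

```bash
sed -i 's/^def cam/import functools\n@functools.cache\ndef cam/' h.py
python3 - <<'E'
from m import *
o=ctrl.get_obs();print(o["t"],o["ee_pos"],o["orientation"],o["qpos"])
t=cv2.imread("pics/top0.png");s=cv2.imread("pics/scene0.png")
C=lambda u:(np.array(u,float)+.5)/3.6+[150,150]-.5
for nm,u,z in(("tip",C((750,167)),46),("root",C((650,179)),44),("rim",C((543.5,194)),36)):print(nm,ray("top",u,z))
for b in (t,s):
    x=b is s
snap("scene","scene1")
im=cv2.imread("pics/scene1.png");a=cv2.resize(im[250:330,240:450],None,fx=3.6,fy=3.6,interpolation=2);cv2.imwrite("pics/z2.png",a)
E
```

```text
1.6 [595.80335309 251.23195381 116.93082401] [-6.63178508e-01 -3.07041549e+00  3.11226964e-04] [ 3.80620863e-01  5.99632300e-01  1.64971823e+00  5.72829409e-05
  8.92662671e-01 -7.64767289e-01]
tip [ 616.75933103 -100.86225766   46.        ]
root [609.89613339 -39.18161979  44.        ]
rim [602.64145046  26.64520399  36.        ]
```

View pics/z2.png

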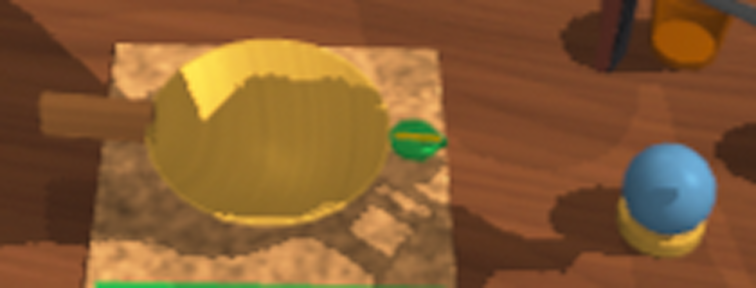

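The crop shows the dish undisturbed and the ball still on its stand, with the leaf at (416,139) and the handle tip at (42,112) in the crop. I'm going down to the ball.

servo_tool([
  [0, [0, 0, -25], 0],
  [0, [0, 0, -50], 0],
  [0, [0, 0, -70], 0],
  [0, [0, 0, -80], 0],
  [0, [0, 0, -84], 0],
  [0, [0, 0, -84], 0],
  [0.3, [0, 0, -84], 0],
  [0.4, [0, 0, -84], 0],
  [0.6, [0, 0, -84], 0],
  [0.6, [0, 0, -84], 0],
])

```text
t: 2.48
ee_pos: [596.3, 251.1, 33.7]
orientation: [0.664, 3.069, 0.001]
ft_force: [0.2, 0.8, -0.1]
width: 64.5
grasp_force: 0.0
```

servo_tool([
  [0.6, [0, 0, 0], 0],
  [0.6, [0, 0, 0], 0],
  [0.6, [0, 0, 5], 0],
  [0.6, [0, 0, 15], 0],
  [0.6, [0, 0, 30], 0],
  [0.6, [0, 0, 45], 0],
  [0.6, [0, 0, 60], 0],
  [0.6, [0, 0, 70], 0],
  [0.6, [0, 0, 75], 0],
  [0.6, [0, 0, 75], 0],
])

```text
t: 3.32
ee_pos: [596.8, 251.2, 109.9]
orientation: [0.663, 3.068, 0.003]
ft_force: [0.6, 0.5, -1.5]
width: 48.8
grasp_force: 30.0
```

servo_tool([
  [0.6, [1, -12, 0], -6],
  [0.6, [2, -36, 0], -12],
  [0.6, [3, -60, 0], -18],
  [0.6, [4, -85, 0], -24],
  [0.6, [4, -110, 0], -30],
  [0.6, [5, -135, 0], -36],
  [0.6, [6, -160, 0], -42],
  [0.6, [6, -185, 0], -48],
  [0.6, [7, -207, 0], -54],
  [0.6, [7, -220, 0], -59.4],
])

```text
t: 4.15
ee_pos: [602.2, 28.6, 107.0]
orientation: [-2.105, -2.331, 0.002]
ft_force: [-0.3, -1.4, -2.3]
width: 49.3
grasp_force: 30.0
```

servo_tool([
  [0.6, [0, -4.5, 0], 0],
  [0.6, [0, -4.5, -10], 0],
  [0.6, [0, -4.5, -25], 0],
  [0.6, [0, -4.5, -38], 0],
  [0.6, [0, -4.5, -46], 0],
  [0.6, [0, -4.5, -52], 0],
  [0.6, [0, -4.5, -56], 0],
  [0.6, [0, -4.5, -58], 0],
  [0.6, [0, -4.5, -58], 0],
  [0.6, [0, -4.5, -58], 0],
])

```text
t: 4.98
ee_pos: [603.1, 26.5, 49.9]
orientation: [2.097, 2.338, 0.001]
ft_force: [0.4, -0.5, -1.8]
width: 48.4
grasp_force: 30.0
```

```bash
python3 - <<'E'
from m import *
o=ctrl.get_obs();print(o["t"],o["ee_pos"],o["orientation"],o["ft_force"],o["width"])
im=snap("scene","scene2");print(proj("scene",[603.5,26.7,14]),proj("scene",[603.5,26.7,o["ee_pos"][2]-2.7]))
try: print(blob(im,(95,80,40),(125,255,255),(275,225,355,320))[1:])
except Exception as e: print(e)
cv2.imwrite("pics/z3.png",cv2.resize(im[200:340,230:400],None,fx=4,fy=4,interpolation=2))
E
```

```text
4.9833 [603.065621    26.46566643  49.94389946] [2.09734292e+00 2.33846940e+00 5.47780418e-04] [ 0.38912084 -0.47552379 -1.78738657] 48.38765237027687
[313.47730056 292.18442614] [313.4842313  281.40893564]
(array([319.33333333, 290.33333333]), array([319, 290,   2,   2,   3], dtype=int32))
```

View pics/z3.png

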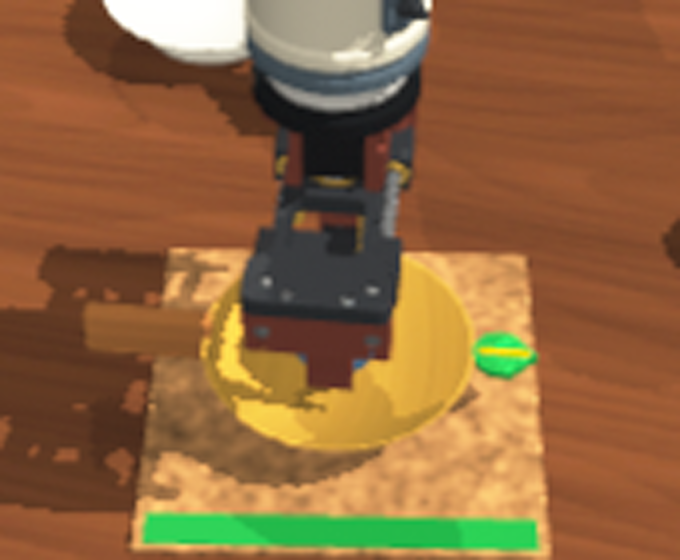

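The crop shows the gripper over the dish with the front finger hiding the ball. The finger is at crop x≈330 and the dish middle at ≈338. I'm setting the ball down.

servo_tool([
  [0.6, [0, 0.5, -2], 0],
  [0.6, [0, 1, -4], 0],
  [0.6, [0, 1, -6], 0],
  [0.6, [0, 1, -7], 0],
  [0.6, [0, 1, -7], 0],
])

```text
t: 5.45
ee_pos: [602.6, 27.3, 42.4]
orientation: [-2.098, -2.338, 0.001]
ft_force: [-0.2, 0.4, -1.3]
width: 48.9
grasp_force: 30.0
```

servo_tool([
  [0.6, [0, 0, -0.6], 0],
  [0.6, [0, 0, -1.2], 0],
  [0.6, [0, 0, -1.2], 0],
])

```text
t: 5.7
ee_pos: [602.7, 27.3, 41.4]
orientation: [-2.098, -2.338, 0.0]
ft_force: [0.0, -0.0, -1.7]
width: 48.8
grasp_force: 30.0
```

servo_tool([
  [0.6, [0, 0, -0.7], 0],
  [0.6, [0, 0, -1.2], 0],
  [0.43, [0, 0, -1.2], 0],
  [0.42, [0, 0, -1.2], 0],
  [0.4, [0, 0, -1.2], 0],
  [0.37, [0, 0, -1.2], 0],
  [0.34, [0, 0, -1.2], 0],
  [0.32, [0, 0, -1], 0],
  [0.3, [0, 0, 1], 0],
  [0.3, [0, 0, 4], 0],
])

```text
t: 6.53
ee_pos: [602.5, 27.3, 45.3]
orientation: [-2.098, -2.338, 0.001]
ft_force: [0.4, -0.2, 0.4]
width: 61.4
grasp_force: 0.0
```

servo_tool([
  [0.25, [0, 0, 6], 0],
  [0.2, [0, 0, 14], 0],
  [0.1, [0, 0, 26], 0],
  [0, [0, 0, 40], 0],
  [0, [0, 0, 55], 0],
  [0, [0, 0, 65], 0],
  [0, [3, -30, 68], 0],
  [0, [6, -60, 68], 0],
  [0, [9, -86, 68], 0],
  [0, [9, -86, 68], 0],
])

```text
t: 7.37
ee_pos: [612.8, -62.5, 115.0]
orientation: [2.099, 2.333, 0.001]
ft_force: [0.6, 0.5, 0.5]
width: 87.5
grasp_force: 0.0
```

```bash
python3 - <<'E'
from m import *
im=snap("scene","scene3");o=ctrl.get_obs();print(o["t"],o["ee_pos"],o["orientation"],o["ft_force"],o["width"])
try:
  m,c,st=blob(im,(95,80,40),(125,255,255),(275,225,355,320));print(c,st,ray("scene",c,39))
except Exception as e: print(e)
print(proj("scene",[603.5,26.7,39]))
cv2.imwrite("pics/z4.png",cv2.resize(im[200:340,230:400],None,fx=4,fy=4,interpolation=2))
E
```

```text
7.4167 [612.35367145 -60.73795363 114.67356286] [2.10060655e+00 2.33407256e+00 1.40366986e-03] [ 1.11232776  0.29357261 -0.55205624] 87.64413477620728
[313.98815166 283.94549763] [303 273  23  23 422] [602.79143913  27.59324537  39.        ]
[313.48247962 284.13233992]
```

View pics/z4.png

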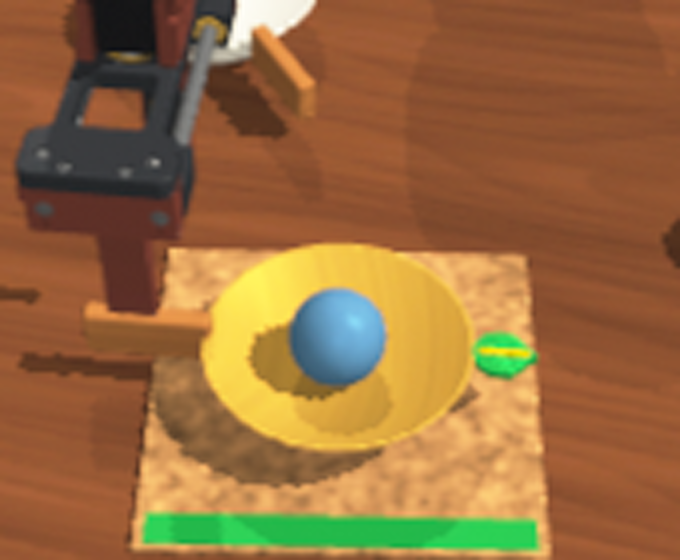

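The crop shows the ball at rest in the dish's middle, at (338,337) in the crop. That corresponds to world (602.8, 27.6). The finger is above the handle, so I'm going down to grip it.

servo_tool([
  [0, [0, 1.5, -20], 0],
  [0, [0, 1.5, -42], 0],
  [0, [0, 1.5, -62], 0],
  [0, [0, 1.5, -76], 0],
  [0, [0, 1.5, -83], 0],
  [0, [0, 1.5, -86], 0],
  [0, [0, 1.5, -86], 0],
  [0.4, [0, 1.5, -86], 0],
  [0.55, [0, 1.5, -86], 0],
  [0.65, [0, 1.5, -86], 0],
])

```text
t: 8.25
ee_pos: [612.5, -57.2, 28.5]
orientation: [2.097, 2.337, 0.001]
ft_force: [-0.2, -0.8, -0.8]
width: 71.2
grasp_force: 0.0
```

servo_tool([
  [0.7, [0, 0, 0], 0],
  [0.75, [0, 0, 0], 0],
  [0.77, [0, 0, 0], 0],
  [0.79, [0, 0, 0], 0],
  [0.81, [0, 0, 0], 0],
  [0.83, [0, 0, 0], 0],
  [0.85, [0, 0, 0], 0],
  [0.87, [0, 0, 0], 0],
  [0.9, [0, 0, 0], 0],
  [1, [0, 0, 0], 0],
])

```text
t: 9.08
ee_pos: [611.9, -57.2, 27.4]
orientation: [2.098, 2.338, 0.0]
ft_force: [0.2, -0.2, -1.0]
width: 11.6
grasp_force: 30.0
```

servo_tool([
  [1, [0, 0, 0], 0],
  [1, [0, 0, 0], 0],
  [1, [0, 0, 0], 0],
  [1, [0, 0, 0], 0],
])

```text
t: 9.42
ee_pos: [611.9, -57.1, 27.5]
orientation: [2.098, 2.338, 0.0]
ft_force: [1.4, -0.0, -1.1]
width: 11.8
grasp_force: 30.0
```

servo_tool([
  [1, [0, 0, 1], 0],
  [1, [0, 0, 2.5], 0],
  [1, [0, 0, 4.5], 0],
  [1, [0, 0, 7], 0],
  [1, [0, 0, 9.5], 0],
  [1, [0, 0, 12], 0],
  [1, [0, 0, 13.5], 0],
  [1, [0, 0, 14.5], 0],
  [1, [0, 0, 15], 0],
  [1, [0, 0, 15], 0],
])

```text
t: 10.25
ee_pos: [611.8, -57.2, 42.6]
orientation: [2.098, 2.338, 0.0]
ft_force: [-0.5, 0.0, -3.9]
width: 12.0
grasp_force: 30.0
```

```bash
cat > st.py <<'E'
from m import *
import sys
o=ctrl.get_obs();print(o["t"],o["ee_pos"],o["ft_force"],o["moment"],o["width"],o["grasp_force"])
k=sys.argv[1]
s=snap("scene","s"+k);t=snap("top","t"+k)
G=((40,120,60),(75,255,255))
bx=[int(v) for v in sys.argv[2:]]
a=b=None
try:
    a=blob(t,*G,bx[:4])[1];b=blob(s,*G,bx[4:])[1];print("leaf",a,b,tri(a,b))
except Exception as e:print(e)
def big(im,box):
    m,c,st=blob(im,(95,80,40),(125,255,255),box);print(st);ct=max(cv2.findContours(m,0,2)[0],key=cv2.contourArea);return cv2.minEnclosingCircle(ct)[0]
try:
    u=big(s,(265,190,370,330));print("ball sc",u,[ray("scene",u,z) for z in(39+o["ee_pos"][2]-27.5,)])
    u=big(t,(250,150,350,260));print("ball top",u,ray("top",u,39+o["ee_pos"][2]-27.5))
except Exception as e:print(e)
E
python3 st.py 4 250 192 276 222 342 265 372 302
python3 -c "
import cv2;s=cv2.imread('pics/s4.png');cv2.imwrite('pics/z5.png',cv2.resize(s[200:340,230:400],None,fx=4,fy=4,interpolation=2))"
```

```text
10.25 [611.81049952 -57.15898863  42.61907193] [-0.47241514  0.01005232 -3.92288635] [-0.30822007  0.0154584   0.02338113] 11.953669043085988 29.996788501739502
leaf [263.06185567 205.35051546] [355.63478261 283.49565217] (array([594.85667885, 109.76670499,  51.49052506]), np.float64(0.2024908523181236))
[303 268  23  23 430]
ball sc (314.183837890625, 278.89862060546875) [array([602.64473669,  27.94339713,  54.11907193])]
[290 192   6  14  38]
ball top (293.0, 198.5) [609.56343925  42.96427517  54.11907193]
```

View pics/z5.png

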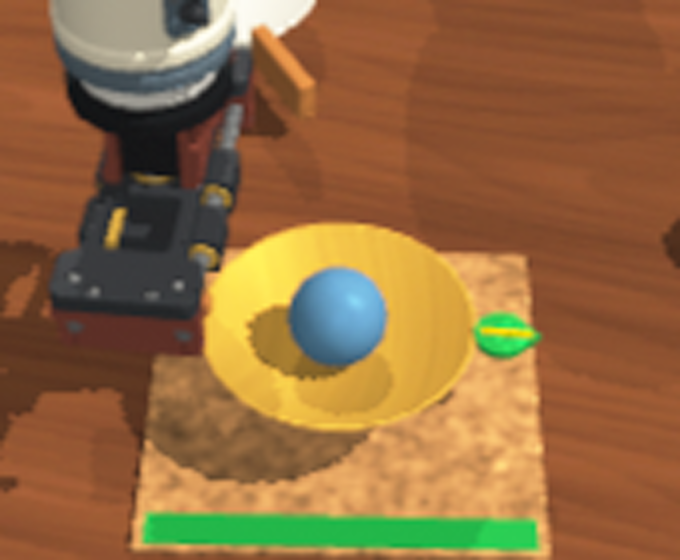

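The crop shows the dish about 15 mm up and level, with the leaf also up 15 mm and the ball centred at (338,316). I'm lifting the rest of the way.

servo_tool([
  [1, [0, 0, 1], 0],
  [1, [0, 0, 3], 0],
  [1, [0, 0, 6], 0],
  [1, [0, 0, 10], 0],
  [1, [0, 0, 14.5], 0],
  [1, [0, 0, 19], 0],
  [1, [0, 0, 23.5], 0],
  [1, [0, 0, 28], 0],
  [1, [0, 0, 32.5], 0],
  [1, [0, 0, 37], 0],
])

```text
t: 11.18
ee_pos: [611.8, -57.2, 80.0]
orientation: [2.098, 2.338, 0.0]
ft_force: [-0.6, 0.4, -2.6]
width: 11.4
grasp_force: 30.0
```

servo_tool([
  [1, [0, 0, 4.5], 0],
  [1, [0, 0, 9], 0],
  [1, [0, 0, 13.5], 0],
  [1, [0, 0, 18], 0],
  [1, [0, 0, 22], 0],
  [1, [0, 0, 25], 0],
  [1, [0, 0, 27.5], 0],
  [1, [0, 0, 29], 0],
  [1, [0, 0, 30], 0],
  [1, [0, 0, 30], 0],
])

```text
t: 12.02
ee_pos: [611.8, -57.2, 109.6]
orientation: [2.098, 2.338, 0.0]
ft_force: [-0.5, 0.3, -3.2]
width: 11.9
grasp_force: 30.0
```

servo_tool([
  [1, [0, 0, 0], 0],
  [1, [0, 0, 0], 0],
  [1, [0, 0, 0], 0],
  [1, [0, 0, 0], 0],
])

```text
t: 12.35
ee_pos: [611.7, -57.2, 109.3]
orientation: [-2.098, -2.338, 0.0]
ft_force: [0.2, 0.5, -3.5]
width: 11.7
grasp_force: 30.0
```

```bash
python3 st.py 5 245 185 276 222 342 230 380 302
python3 - <<'E'
import numpy as np
# rotation about dish centre, shifts of TCP for yaw steps
c=np.array([603.2,27.2]);p=np.array([611.8,-57.2]);m=np.array([605,31.])-c
for N,a0,a1 in((0,0,-85),):
    s=np.arange(0,41)/40;y=-85*(3*s**2-2*s**3);y=-85*s
    # trapezoid profile with 8-row ramps over 46 rows
    n=48;v=np.minimum(1,np.minimum(np.arange(1,n+1),n+1-np.arange(1,n+1))/8);y=-85*np.cumsum(v)/v.sum()
    prev=0;q0=p
    for i in range(n):
        a=np.radians(y[i]);R=np.array([[np.cos(a),-np.sin(a)],[np.sin(a),np.cos(a)]]);q=c+R@(p-c)
        if i%10==0:b=q0.copy();yb=prev;print()
        print([1,[round(float(q[0]-b[0]),1),round(float(q[1]-b[1]),1),0],round(float(y[i]-yb),1)],end=",")
        q0=q;prev=y[i]
E
```

```text
12.35 [611.6834586  -57.15760308 109.29081429] [ 0.1861774   0.47764575 -3.47128195] [-0.32905444 -0.02447591  0.00307647] 11.74376263063788 29.996822476387024
leaf [259.21774194 198.07258065] [358.125     259.8203125] (array([594.08977296, 110.55593158, 117.96747237]), np.float64(0.023156631774229053))
[302 243  25  25 479]
ball sc (314.0491943359375, 255.08197021484375) [array([602.21886495,  27.48567553, 120.79081429])]
[288 182  12  19 145]
ball top (295.0, 191.0) [608.16601783  36.34291469 120.79081429]

[1, [-0.4, -0.0, 0], -0.3],[1, [-1.1, -0.1, 0], -0.8],[1, [-2.3, -0.2, 0], -1.6],[1, [-3.8, -0.3, 0], -2.6],[1, [-5.7, -0.4, 0], -3.9],[1, [-8.0, -0.4, 0], -5.4],[1, [-10.7, -0.4, 0], -7.3],[1, [-13.8, -0.3, 0], -9.3],[1, [-16.9, -0.0, 0], -11.4],[1, [-19.9, 0.3, 0], -13.5],
[1, [-3.0, 0.5, 0], -2.1],[1, [-6.0, 1.0, 0], -4.1],[1, [-9.0, 1.7, 0], -6.2],[1, [-12.0, 2.5, 0], -8.3],[1, [-14.9, 3.4, 0], -10.4],[1, [-17.8, 4.4, 0], -12.4],[1, [-20.7, 5.5, 0], -14.5],[1, [-23.5, 6.7, 0], -16.6],[1, [-26.3, 8.0, 0], -18.7],[1, [-29.0, 9.4, 0], -20.7],
[1, [-2.7, 1.5, 0], -2.1],[1, [-5.3, 3.1, 0], -4.1],[1, [-7.8, 4.8, 0], -6.2],[1, [-10.3, 6.6, 0], -8.3],[1, [-12.8, 8.5, 0], -10.4],[1, [-15.1, 10.4, 0], -12.4],[1, [-17.4, 12.5, 0], -14.5],[1, [-19.6, 14.6, 0], -16.6],[1, [-21.8, 16.8, 0], -18.7],[1, [-23.8, 19.1, 0], -20.7],
[1, [-2.0, 2.4, 0], -2.1],[1, [-3.8, 4.8, 0], -4.1],[1, [-5.6, 7.3, 0], -6.2],[1, [-7.3, 9.8, 0], -8.3],[1, [-8.9, 12.4, 0], -10.4],[1, [-10.5, 15.1, 0], -12.4],[1, [-11.9, 17.8, 0], -14.5],[1, [-13.2, 20.6, 0], -16.6],[1, [-14.4, 23.4, 0], -18.7],[1, [-15.5, 26.3, 0], -20.7],
[1, [-1.0, 2.9, 0], -2.1],[1, [-1.8, 5.5, 0], -3.9],[1, [-2.4, 7.7, 0], -5.4],[1, [-2.9, 9.5, 0], -6.7],[1, [-3.2, 11.0, 0], -7.8],[1, [-3.5, 12.2, 0], -8.6],[1, [-3.6, 12.9, 0], -9.1],[1, [-3.7, 13.3, 0], -9.3],
```

servo_tool([
  [1, [-0.4, 0, 0], -0.3],
  [1, [-1.1, -0.1, 0], -0.8],
  [1, [-2.3, -0.2, 0], -1.6],
  [1, [-3.8, -0.3, 0], -2.6],
  [1, [-5.7, -0.4, 0], -3.9],
  [1, [-8.0, -0.4, 0], -5.4],
  [1, [-10.7, -0.4, 0], -7.3],
  [1, [-13.8, -0.3, 0], -9.3],
  [1, [-16.9, 0, 0], -11.4],
  [1, [-19.9, 0.3, 0], -13.5],
])

```text
t: 13.28
ee_pos: [591.5, -56.9, 109.5]
orientation: [-2.361, -2.072, 0.0]
ft_force: [0.2, -0.9, -4.0]
width: 11.7
grasp_force: 30.0
```

servo_tool([
  [1, [-3.0, 0.5, 0], -2.1],
  [1, [-6.0, 1.0, 0], -4.1],
  [1, [-9.0, 1.7, 0], -6.2],
  [1, [-12.0, 2.5, 0], -8.3],
  [1, [-14.9, 3.4, 0], -10.4],
  [1, [-17.8, 4.4, 0], -12.4],
  [1, [-20.7, 5.5, 0], -14.5],
  [1, [-23.5, 6.7, 0], -16.6],
  [1, [-26.3, 8.0, 0], -18.7],
  [1, [-29.0, 9.4, 0], -20.7],
])

```text
t: 14.12
ee_pos: [562.4, -47.4, 109.5]
orientation: [-2.695, -1.614, 0.001]
ft_force: [0.4, 0.2, -3.9]
width: 11.7
grasp_force: 30.0
```

servo_tool([
  [1, [-2.7, 1.5, 0], -2.1],
  [1, [-5.3, 3.1, 0], -4.1],
  [1, [-7.8, 4.8, 0], -6.2],
  [1, [-10.3, 6.6, 0], -8.3],
  [1, [-12.8, 8.5, 0], -10.4],
  [1, [-15.1, 10.4, 0], -12.4],
  [1, [-17.4, 12.5, 0], -14.5],
  [1, [-19.6, 14.6, 0], -16.6],
  [1, [-21.8, 16.8, 0], -18.7],
  [1, [-23.8, 19.1, 0], -20.7],
])

```text
t: 14.95
ee_pos: [538.6, -28.3, 109.5]
orientation: [-2.941, -1.103, 0.001]
ft_force: [0.3, 0.2, -3.4]
width: 12.2
grasp_force: 30.0
```

servo_tool([
  [1, [-2.0, 2.4, 0], -2.1],
  [1, [-3.8, 4.8, 0], -4.1],
  [1, [-5.6, 7.3, 0], -6.2],
  [1, [-7.3, 9.8, 0], -8.3],
  [1, [-8.9, 12.4, 0], -10.4],
  [1, [-10.5, 15.1, 0], -12.4],
  [1, [-11.9, 17.8, 0], -14.5],
  [1, [-13.2, 20.6, 0], -16.6],
  [1, [-14.4, 23.4, 0], -18.7],
  [1, [-15.5, 26.3, 0], -20.7],
])

```text
t: 15.78
ee_pos: [523.1, -1.9, 109.5]
orientation: [-3.092, -0.557, 0.001]
ft_force: [0.8, -0.4, -3.4]
width: 11.9
grasp_force: 30.0
```

servo_tool([
  [1, [-1.0, 2.9, 0], -2.1],
  [1, [-1.8, 5.5, 0], -3.9],
  [1, [-2.4, 7.7, 0], -5.4],
  [1, [-2.9, 9.5, 0], -6.7],
  [1, [-3.2, 11.0, 0], -7.8],
  [1, [-3.5, 12.2, 0], -8.6],
  [1, [-3.6, 12.9, 0], -9.1],
  [1, [-3.7, 13.3, 0], -9.3],
  [1, [-3.7, 13.3, 0], -9.3],
  [1, [-3.7, 13.3, 0], -9.3],
])

```text
t: 16.62
ee_pos: [519.9, 11.2, 109.5]
orientation: [-3.126, -0.31, 0.0]
ft_force: [0.4, 0.3, -2.7]
width: 11.9
grasp_force: 30.0
```

servo_tool([
  [1, [0, 0, 0], 0],
  [1, [0, 0, 0], 0],
  [1, [0, 0, 0], 0],
  [1, [0, 0, 0], 0],
  [1, [0, 0, 0], 0],
  [1, [0, 0, 0], 0],
  [1, [0, 0, 0], 0],
  [1, [0, 0, 0], 0],
])

```text
t: 17.28
ee_pos: [519.9, 11.2, 109.5]
orientation: [-3.126, -0.309, -0.0]
ft_force: [0.4, 0.9, -3.1]
width: 11.8
grasp_force: 30.0
```

```bash
python3 st.py 6 270 130 320 165 285 275 345 320
python3 -c "
import cv2;s=cv2.imread('pics/s6.png');cv2.imwrite('pics/z6.png',cv2.resize(s[180:350,230:400],None,fx=3.5,fy=3.5,interpolation=2))"
```

```text
17.2833 [519.89599098  11.22074922 109.47293993] [ 0.43553597  0.9268057  -3.11126391] [-0.0599692   0.45739149  0.01466761] 11.761297307183927 29.99685823917389
leaf [291.38709677 155.97580645] [313.50649351 289.98051948] (array([684.94747798,  44.36610483, 118.20055861]), np.float64(0.008284143497877285))
[303 243  24  25 475]
ball sc (314.4615478515625, 255.21153259277344) [array([602.57084565,  28.3628715 , 120.97293993])]
attempt to get argmax of an empty sequence
```

View pics/z6.png

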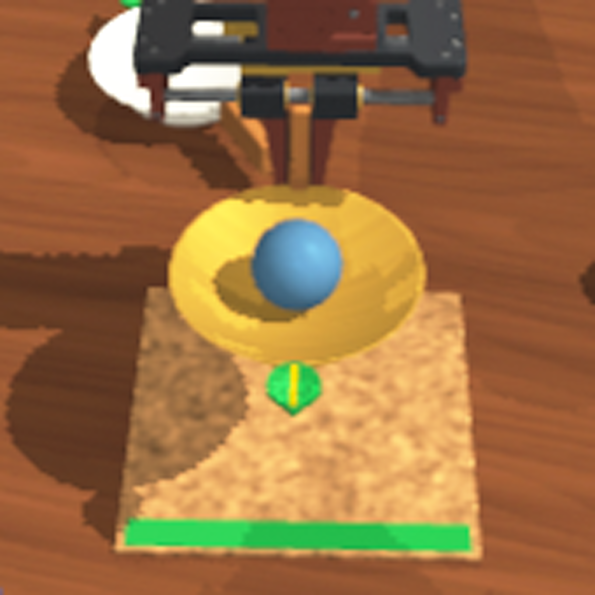

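The crop shows the dish held level over the mat with the ball centred at (297,264). The leaf at (294,386) points to the stripe, and its heading measures 11.4° against the mat's 11.1°. I'm handing in.

```bash
python3 -c "
from workcell import ctrl
print(ctrl.close_job())"
```

```text
the job is handed in; nothing more can be done
None
```

I handed the job in with the ball in the middle of the dish and the dish held level and still by its handle, about 86 mm above the table over the mat, its leaf within about 0.3° of the mat's striped side; no verdict came back.

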